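Charge the battery packs

ROBOT

A 6-joint arm with a two-finger parallel gripper is mounted at the origin on the work surface. World frame = base frame: x ahead of the robot, y to its left, z up, the work surface at z = 0. Lengths are in m, angles in degrees, forces in N, time in s.
With the tool pointing down it reaches from about 0.3 to 0.75 m from the base axis. Payload 8.5 kg.
Tool frame: the origin (TCP) lies midway between the tips of the shut fingers; the grasp point (between the pads) lies 19 mm behind it; z points along the fingers, y is the direction in which the jaws open and shut (so a half turn about z gives the same grasp; the last joint's range is limited). The gripper opens to 85 mm and grips with 20 to 120 N. Pads are 22 mm wide; open, the fingers measure 114 mm over their backs; the gripper's body (76 mm by 85 mm) begins 54 mm behind the grasp point. The pads swing forward as they close: fully open they stand 13 mm farther back than shut.
Start: joints at [-87.164, 21.807, 74.336, -0, 83.858, -12.336], TCP at [0.144, -0.531, 0.231] pointing down, gripper open.
Joint ranges: [-178.18, 178.18], [-50.72, 133.34], [12.68, 142.11], [-81.47, 261.47], [9.98, 163.14], [-165.26, 165.26]. Speed limits (degrees/s): [136.94, 136.94, 180, 180, 180, 180].

INTERFACE

Orientations are given as a 3x3 rotation matrix whose columns are the frame's x, y, z axes.
In Python, from rig import env, viewer, ticket gives the robot as it stands. The module is installed in compiled form; this text tells all that it offers.
- The arm moves only by the shell command python3 -m pendant 'ROWS' [FORCE]. ROWS is JSON, a list of rows, each a list of 3 entries, a list of its own where there are three numbers: the shift along the world's x, y, z in mm, then the turn about the world's z in rad, then the opening, from -1 (shut) to 1 (fully open). A call has 1 to 12 rows; each row shifts and turns the pose as measured when the row begins; what a row does not reach is not made up. A row lasts 1/8 s, in which the tool goes at most 62.5 mm and 10.7 degrees, less where a joint would pass 70% of its speed; a pose out of reach is approached as far as the arm can. A call with a gripper value outside its range is refused whole. The fingers move at their own pace and stop on an object; FORCE is the grip in N (left out, the last holds). Time passes only in rows, so rows that do not move let the fingers close. It gives the time, the measured TCP pose, the force and the opening at its end, in the units of the state.
- env.observe(): the state, without advancing time (a new reading comes with each control period).
- viewer.get_image(name): name is "side" or "top"; returns (picture, depth): 384x512x3 uint8, red, green, blue; 384x512 float32, m along the optical axis (not along the pixel's ray), 0 where there is no reading.
- viewer.camera_params(name): a dict with "fx", "fy", "cx", "cy" (pixels), "rvec" (rotation vector, rad) and "tvec" (3), from world to camera coordinates, as OpenCV has them. Camera axes: x right, y down, z forward; pixel columns grow to the right and rows downward; lengths in m; the calibration is good to about 2 mm. A picture is of the moment at which its call begins. camera_params takes no time and is no camera call.
- ticket.close_job(): hands the job in, once; it reports no verdict.
The state is a dict: "time_s": time; "q": joint angles; "qvel": joint speeds; "joint_efforts": joint torques, N m; "position": TCP position; "tool_rot": TCP orientation; "ft_force": force on the tool from outside, world axes, zero at the start; "wrist_torque": the same for the moment, N m; "grip_width": finger opening in m.
Only numpy, scipy, OpenCV 4.12 (cv2) and the standard library are available. Lean on these libraries where they do the work, as an engineer would, in place of code of your own. Each camera call takes 0.05 s, during which the arm holds its last target. There are 200 camera calls.

TASK

First turn the charger's dial down to 0 and leave it there while you load. Put every battery pack that is on the bench into the charging case, upright and each in a bay of its own, then shut the lid and swing the hasp over its catch until it lies flat on the lid. Only then turn the dial up to 4, let it rest in its click, and do not shove the carton or the meter about.

Things in the scene. Friction and masses are not known exactly. Their poses are not given: they have to be found in the camera images.
- case: grey steel charging case, fixed, outside 130 (x) x 300 (y) x 64 mm high, walls 6, floor 5 thick. Origin: centre of underside; x runs from the hasp side (near the robot) to the lid hinge. Three ridges along x at y = -70, 0, 70, 6 wide, tops 20 mm above the underside, make four bays 118 long, inner two 64 wide, outer two 72; pack places at x = 0, y = -105, -35, 35, 105. Packs lie along the case's x, either way round.
- lid (a joint): the case's lid, rad: 0 shut, grows as it opens upward about the hinge at the back; stops at 1.85. Starts standing open at 1.5 to 1.7. Stiff hinge: stays where it is left (about 3 N at the free edge moves it). Shut, its top is 70.5 mm above the bench.
- lid_hinge (a point): centre of the lid's hinge line, on the top of the case's back wall (64.5 mm above the bench); it turns with the lid.
- lid_edge (a point): middle of the lid's free edge. The lid is a 6 mm plate 130 mm from hinge to edge and 300 mm wide; a small steel catch (6 mm wide, 16 mm high) stands on its outside 22 mm from that edge, in the middle.
- hasp (a joint): the hasp on the case's front, rad: 0 lying flat over the lid's catch, 1.57 straight up, a little more leaning out towards the robot; stops at 1.9. It starts at 1.6 to 1.85. Light friction: it stays where it is left (about 1 N at the tip moves it).
- hasp_hinge (a point): centre of the hasp's hinge line: 71 mm in front of the case's centre (case x = -71, y = 0), 74 mm above the bench.
- hasp_tip (a point): middle of the hasp's free end. The hasp is a slotted steel strap 60 mm long, 30 mm wide, 4 mm thick.
- charger: grey charger box, fixed on the bench left or right of the case, 150 (x) x 140 (y) x 66 mm high; origin: centre of its underside. The dial is in the middle of its top. White marks round the dial: a dash for 0 (on the charger's -x side), then, clockwise from above, rows of 1, 2, 3, 4, 5 dots for the settings 1 to 5.
- dial (a joint): the charger's dial, rad: 0 at setting 0, grows clockwise seen from above; it clicks into a rest every 0.6 rad: setting k is at k x 0.6 rad (0 to 5), with stops at both ends. Starts at 2, 3, 4 or 5. A click takes a little under 0.1 N m; left between two rests it snaps into one.
- dial_grip (a point): on the dial's axis, 100 mm above the bench, turning with the dial: a black bar grip 50 mm long (this point's x), 14 mm thick (its y), top 114 mm above the bench, on a round skirt 52 mm across whose top is 78 mm above the bench. A white pointer line marks the bar's end on this point's -x side.
- pack1: battery pack, all four alike: black plastic, flat body 90 (its x) x 56 (its y) x 28 mm high with a grip block 68 x 24 mm standing 26 mm high along the middle of its top (54 mm high in all), about 0.4 kg. Origin: centre of the underside; z up. Starts upright on the bench in front of the case. Two to four are there; an absent one reads None.
- pack2: battery pack, all four alike: black plastic, flat body 90 (its x) x 56 (its y) x 28 mm high with a grip block 68 x 24 mm standing 26 mm high along the middle of its top (54 mm high in all), about 0.4 kg. Origin: centre of the underside; z up. Starts upright on the bench in front of the case. Two to four are there; an absent one reads None.
- pack3: battery pack, all four alike: black plastic, flat body 90 (its x) x 56 (its y) x 28 mm high with a grip block 68 x 24 mm standing 26 mm high along the middle of its top (54 mm high in all), about 0.4 kg. Origin: centre of the underside; z up. Starts upright on the bench in front of the case. Two to four are there; an absent one reads None.
- pack4: battery pack, all four alike: black plastic, flat body 90 (its x) x 56 (its y) x 28 mm high with a grip block 68 x 24 mm standing 26 mm high along the middle of its top (54 mm high in all), about 0.4 kg. Origin: centre of the underside; z up. Starts upright on the bench in front of the case. Two to four are there; an absent one reads None.
- carton: bystander: small cardboard carton 100 x 120 x 70 mm lying on the left at the back. Origin: centre of the underside.
- meter: bystander: yellow hand meter 150 x 75 x 35 mm lying on the right at the back. Origin: centre of the underside.
- bin: bystander, fixed: empty blue stock bin 120 x 140 x 60 mm, on the other side of the case from the charger. Origin: centre of the underside.
Not all that is in view belongs to the job. What is shaped like the pack3 but green is not meant. Of the things shaped like the charger, the grey one is meant.

How it is judged:
By the outcome, as a careful person would: the job done as asked, in the order asked, and still so for the second after the job is handed in, with the robot touching nothing.
Of pack1, pack2, pack3, pack4 only 2 to 4 are there at a start; the rules pass over those that are not, and their reading is None.
At some moment in a run one of pack1, pack2, pack3, pack4 may be knocked a few centimetres aside while the robot is not near it.
Once in a run the grip may slacken for a moment while it holds something.
It also fails if it takes over 210 s, if anything falls off the work surface, if the arm or the gripper's body presses on something with over 40 N, if the wrist force passes 120 N, or if a joint passes its speed limit or range.

## Working session

There is one attempt and no reset: what is moved stays moved. The work goes in short steps, Python scripts to look and compute and a shell command to move; the robot and the scene stay as the last step left them, time stands still between calls to the robot, and variables do not carry over. Pictures are saved under pics/ and viewed, about 12 in all and at most 16, crops included, and the job is handed in when it is done.

```bash
ls; mkdir -p pics
cat > h.py <<'E'
import numpy as np, cv2
from rig import env, viewer, ticket
def look(name, fn=None):
    im,d=viewer.get_image(name)
    if fn: cv2.imwrite(fn, im[:,:,::-1])
    return im,d
def cloud(name,d):
    p=viewer.camera_params(name); R,_=cv2.Rodrigues(np.array(p['rvec'],float)); t=np.array(p['tvec'],float).ravel()
    v,u=np.mgrid[:d.shape[0],:d.shape[1]]
    c=np.stack([(u-p['cx'])/p['fx']*d,(v-p['cy'])/p['fy']*d,d],-1)
    w=(c-t)@R
    w[d==0]=np.nan
    return w
E
python3 - <<'E'
from h import *
a,d=look('top','pics/a_top.png'); np.save('top.npy',d)
b,e=look('side','pics/a_side.png'); np.save('side.npy',e)
s=env.observe(); print(s['time_s'],s['position'],s['tool_rot'],s['grip_width'])
cv2.imwrite('pics/a.png',cv2.resize(a[:,:,::-1],(800,600),interpolation=cv2.INTER_CUBIC))
for n in('top','side'):
  p=viewer.camera_params(n);R,_=cv2.Rodrigues(np.array(p['rvec']));print(n,-R.T@np.array(p['tvec']).ravel(),R[2],p['fx'])
E
```

```text
pics
0.1 [ 0.14391787 -0.53056623  0.23079358] [[ 9.65145538e-01  2.61713740e-01 -9.85533266e-05]
 [ 2.61713649e-01 -9.65144723e-01  1.27664452e-03]
 [ 2.38997188e-04 -1.25794051e-03 -9.99999180e-01]] 0.08527657573682994
top [ 0.37084621 -0.01886477  1.45740495] [ 0.0894555   0.00507832 -0.99597787] 415.7382756080905
side [-0.05916499  0.81318899  1.09643654] [ 0.36949192 -0.58632132 -0.72090431] 451.3576800760214
```

View pics/a.png

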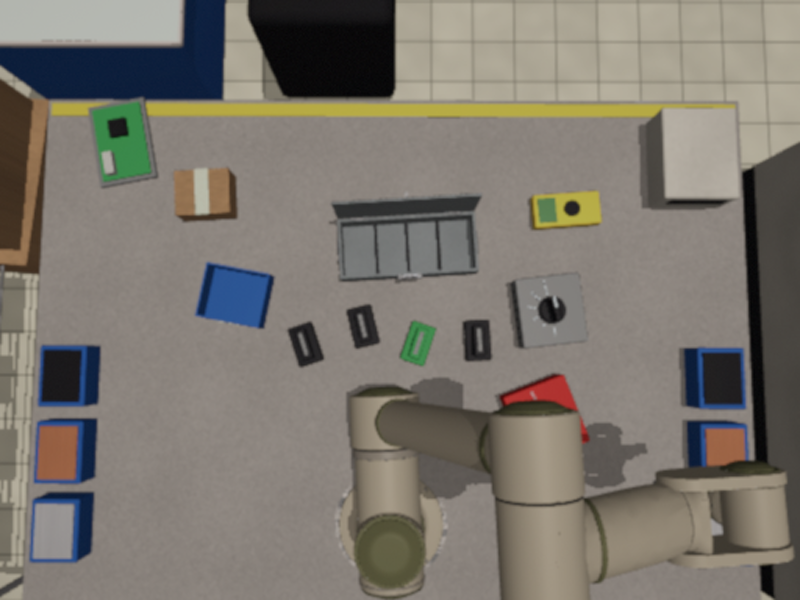

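View pics/a_side.png

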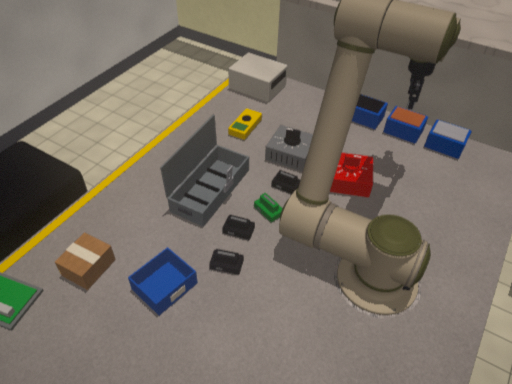

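The top view (800x600) shows three black packs at (305,344), (363,326) and (477,340), with a green look-alike at (419,343). The grey charger is at (550,310) and the red decoy at (545,400). The case is at (408,245) with its lid open and the hasp at (409,276). Next I measure them and take the confirming crop.

Run:
```python
from h import *
a=cv2.imread('pics/a_top.png'); d=np.load('top.npy'); w=cloud('top',d)
hsv=cv2.cvtColor(a,cv2.COLOR_BGR2HSV)
def rect(m,lab):
    P=w[m][:,:2]; r=cv2.minAreaRect((P*1000).astype(np.float32)); print(lab,m.sum(),'c',np.round(P.mean(0),4),'rect',np.round(r[0],1),np.round(r[1],1),round(r[2],1),'z',np.round(np.nanpercentile(w[m][:,2],[5,50,95]),3))
k=512/800
def box(u0,v0,u1,v1):
    m=np.zeros(d.shape,bool); m[int(v0*k):int(v1*k),int(u0*k):int(u1*k)]=1; return m&(d>0)
z=w[...,2]
for n,b in dict(pA=(280,312,332,375),pB=(340,295,388,356),pC=(455,310,500,370),green=(392,312,445,372)).items():
    rect(box(*b)&(z>.015)&(z<.07),n); rect(box(*b)&(z>.045)&(z<.07),n+' top')
B=box(500,262,600,360)
rect(B&(z>.05)&(z<.075),'charger'); rect(B&(z>.1),'bar'); 
C=box(325,185,490,290)
rect(C&(z>.055)&(z<.072),'caserim'); rect(C&(z>.1),'lid');
L=C&(z>.08); print(np.round(w[L][::60],3).tolist())
H=box(385,262,430,290); rect(H&(z>.08),'hasp'); print(np.round(w[H&(z>.08)],3).tolist())
print('bench z',np.nanmedian(z[box(340,360,400,385)]))
# pointer: white px on bar
W=B&(z>.09)&(hsv[...,2]>130); print('pointer',np.round(w[W],3).tolist())
c=a[155:260,170:400]; cv2.imwrite('pics/crop1.png',cv2.resize(c,None,fx=3.4,fy=3.4,interpolation=cv2.INTER_CUBIC))
```

```text
pA 436 c [0.3864 0.187 ] rect [386.8 189. ] [89.5 56.7] 18.7 z [0.022 0.03  0.057]
pA top 147 c [0.3867 0.1882] rect [386.8 188.6] [67.4 23.9] 19.6 z [0.05  0.054 0.059]
pB 426 c [0.4269 0.0616] rect [427.5  62.3] [89.5 56.6] 14.1 z [0.023 0.03  0.058]
pB top 142 c [0.4272 0.0622] rect [427.3  62.4] [67.1 24. ] 14.3 z [0.05  0.054 0.06 ]
pC 430 c [ 0.3972 -0.1883] rect [ 397.3 -190.1] [89.7 56.6] 2.9 z [0.022 0.03  0.057]
pC top 140 c [ 0.3984 -0.1895] rect [ 398.1 -189.8] [64.6 23.9] 3.3 z [0.049 0.054 0.058]
green 426 c [ 0.3897 -0.0584] rect [390.  -58.7] [55.5 89.1] 71.7 z [0.023 0.03  0.057]
green top 142 c [ 0.3898 -0.0586] rect [390.  -58.6] [23.4 67.3] 71.4 z [0.049 0.054 0.058]
charger 1707 c [ 0.4613 -0.3416] rect [ 462.  -343.7] [149.9 141.9] 6.6 z [0.06  0.065 0.071]
bar 80 c [ 0.4621 -0.3425] rect [ 462.5 -343.3] [50.2 14.8] 12.6 z [0.102 0.113 0.117]
caserim 551 c [ 0.6084 -0.0346] rect [598.5 -35.5] [140.9 300.3] 3.2 z [0.057 0.063 0.069]
lid 871 c [ 0.667  -0.0306] rect [667.6 -34.4] [218.9 217.6] 47.3 z [0.106 0.16  0.195]
[[0.691, -0.027, 0.175], [0.678, -0.114, 0.1
[... 538 characters left out ...]
[0.528, -0.041, 0.134], [0.528, -0.044, 0.138], [0.528, -0.047, 0.138], [0.528, -0.05, 0.136], [0.529, -0.054, 0.132], [0.529, -0.025, 0.104], [0.525, -0.028, 0.132], [0.525, -0.031, 0.135], [0.525, -0.034, 0.133], [0.526, -0.038, 0.13], [0.526, -0.041, 0.13], [0.526, -0.044, 0.127], [0.527, -0.047, 0.119], [0.527, -0.051, 0.122], [0.528, -0.054, 0.114], [0.531, -0.058, 0.083], [0.528, -0.032, 0.082]]
bench z 0.000411082934403302
pointer [[0.487, -0.337, 0.108], [0.487, -0.34, 0.111], [0.483, -0.336, 0.113], [0.483, -0.338, 0.118], [0.48, -0.336, 0.114], [0.48, -0.339, 0.116], [0.477, -0.339, 0.112], [0.473, -0.339, 0.113], [0.474, -0.344, 0.107], [0.47, -0.338, 0.117], [0.47, -0.343, 0.11]]
```

View pics/crop1.png

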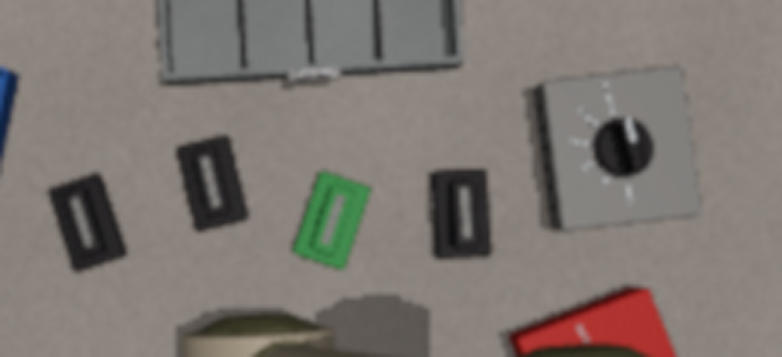

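The crop confirms it. The black packs are at crop (87,222), (212,183) and (461,213), and the green one at (332,218) is not wanted. The grey charger's pointer at (632,125) faces away from the robot, which is 3.04 rad and so setting 5. I therefore need to turn it +3.0 rad about world z. Moving above the dial.

```bash
python3 -m pendant '[[[53,31,0],0,1],[[53,31,0],0,1],[[53,31,0],0,1],[[53,31,0],0,1],[[53,31,0],0,1],[[53,31,0],0,1],[[0,0,0],0,1]]' 30
```

```text
time_s: 0.98
position: [0.4677, -0.3382, 0.2278]
tool_rot: [[0.966, 0.259, -0.002], [0.259, -0.966, 0.006], [-0.001, -0.006, -1.0]]
ft_force: [0.5, 0.4, -0.4]
grip_width: 0.0852
```

```bash
python3 -m pendant '[[[-5,-5,-40],0,1],[[0,0,-40],0,1],[[0,0,-30],0,1],[[0,0,0],0,1]]' 30; python3 -m pendant '[[[0,0,-20],0,1],[[0,0,-10],0,1],[[0,0,0],0,1]]'
```

```text
time_s: 1.48
position: [0.4603, -0.3444, 0.1146]
tool_rot: [[0.966, 0.258, -0.003], [0.258, -0.966, 0.005], [-0.002, -0.006, -1.0]]
ft_force: [0.4, 0.0, 0.5]
grip_width: 0.0851
time_s: 1.85
position: [0.4604, -0.3468, 0.0876]
tool_rot: [[0.967, 0.256, -0.0], [0.256, -0.967, 0.001], [0.0, -0.001, -1.0]]
ft_force: [0.3, 0.6, 0.9]
grip_width: 0.0855
```

```bash
python3 -m pendant '[[[2,3,-3],0,-1],[[0,0,0],0,-1],[[0,0,0],0,-1],[[0,0,0],0,-1],[[0,0,0],0,-1],[[0,0,0],0,-1],[[0,0,0],0,-1],[[0,0,0],0,-1]]' 40
```

```text
time_s: 2.85
position: [0.463, -0.3436, 0.087]
tool_rot: [[0.967, 0.256, 0.002], [0.256, -0.967, -0.0], [0.002, 0.001, -1.0]]
ft_force: [0.7, 1.9, 1.3]
grip_width: 0.0135
```

```bash
python3 -m pendant '[[[0,0,0],0.15,-1],[[0,0,0],0.15,-1],[[0,0,0],0.15,-1],[[0,0,0],0.15,-1],[[0,0,0],0.15,-1],[[0,0,0],0.15,-1],[[0,0,0],0.15,-1],[[0,0,0],0.15,-1],[[0,0,0],0.15,-1],[[0,0,0],0.15,-1]]'
```

```text
time_s: 4.1
position: [0.4641, -0.3441, 0.087]
tool_rot: [[-0.235, 0.972, 0.003], [0.972, 0.235, 0.003], [0.002, 0.004, -1.0]]
ft_force: [0.4, -0.3, 0.2]
grip_width: 0.0136
```

```bash
python3 -m pendant '[[[-1,0,0],0.15,-1],[[0,0,0],0.15,-1],[[0,0,0],0.15,-1],[[0,0,0],0.15,-1],[[0,0,0],0.15,-1],[[0,0,0],0.15,-1],[[0,0,0],0.15,-1],[[0,0,0],0.15,-1],[[0,0,0],0.12,-1],[[0,0,0],0.05,-1],[[0,0,0],0,-1]]'; python3 -c "
from h import *;s=env.observe();print(s['wrist_torque'],s['q'][5])"
```

```text
time_s: 5.48
position: [0.4647, -0.3431, 0.0869]
tool_rot: [[-0.996, -0.084, -0.003], [-0.084, 0.996, 0.008], [0.002, 0.008, -1.0]]
ft_force: [-0.7, 0.8, 0.8]
grip_width: 0.0132
[0.11613016 0.03728174 0.04547991] -143.15005940759835
```

```bash
python3 -m pendant '[[[0,0,0],0.03,-1],[[0,0,0],0,-0.2],[[0,0,0],0,0.4],[[0,0,0],0,1],[[0,0,0],0,1],[[0,0,30],0,1],[[0,0,40],0,1],[[0,0,50],0,1],[[-40,30,30],-0.18,1],[[-40,30,0],-0.18,1],[[-30,30,0],-0.18,1],[[0,0,0],-0.18,1]]'
python3 - <<'E'
from h import *
a,d=look('top','pics/b_top.png'); np.save('top.npy',d); w=cloud('top',d)
c=a[150:270,150:400,::-1]; cv2.imwrite('pics/crop2.png',cv2.resize(c,None,fx=3.2,fy=3.2,interpolation=cv2.INTER_CUBIC))
z=w[...,2]; m=(z>.1)&(z<.125)&(abs(w[...,0]-.463)<.04)&(abs(w[...,1]+.343)<.04)
if m.sum()>5:print(m.sum(),cv2.minAreaRect((w[m][:,:2]*1000).astype(np.float32)))
E
```

```text
time_s: 6.98
position: [0.351, -0.2506, 0.2411]
tool_rot: [[-0.808, 0.589, 0.006], [0.589, 0.808, 0.006], [-0.001, 0.008, -1.0]]
ft_force: [0.2, -0.3, -0.1]
grip_width: 0.085
69 ((465.3011779785156, -343.3008117675781), (43.20643997192383, 15.294031143188477), 5.822192192077637)
```

View pics/crop2.png

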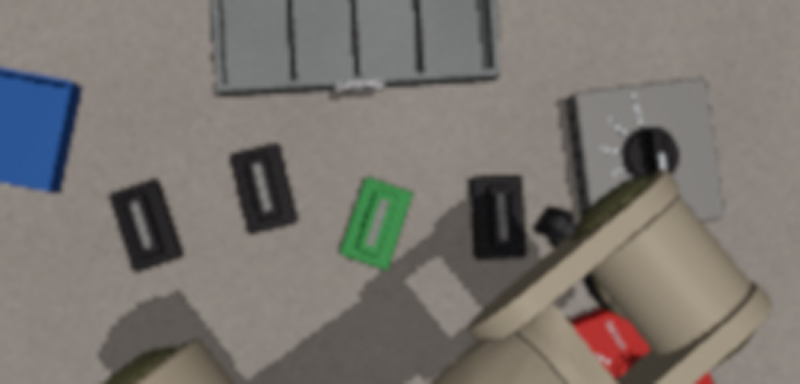

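The crop shows the grey dial's pointer at (660,160) on the near side, with the bar at 5.8°, so it is on setting 0. The packs haven't moved. Next is pack C at crop (497,217), and I refine the case pose meanwhile.

```bash
python3 -m pendant '[[[24,30,0],0.17,1],[[23,30,0],0.17,1],[[0,0,0],0.17,1],[[0,0,0],0.17,1],[[0,0,0],0,1]]'
python3 - <<'E'
from h import *
d=np.load('top.npy'); w=cloud('top',d); X,Y,Z=w[...,0],w[...,1],w[...,2]
th=np.radians(3.2)
R=np.array([[np.cos(th),-np.sin(th)],[np.sin(th),np.cos(th)]])
# interior floor extents, in case axes about (.604,-.0352)
def loc(m): return ((w[m][:,:2]-[.604,-.0352])@R)*1000
n=loc(abs(X-.604)<2)if 0 else None
m=(abs(X-.604)<.1)&(abs(Y+.035)<.18)&(Z>.056)&(Z<.072); p=loc(m)
f=p[(p[:,0]<-50)]; f=f[abs(f[:,1])>30]
print('front rim x pct',np.percentile(f[:,0],[2,50,98])); print('slope',np.degrees(np.polyfit(f[:,1],f[:,0],1)[0]), np.polyfit(f[:,1],f[:,0],1)[1])
s=p[abs(p[:,0])<45]; print('side rims',np.median(s[s[:,1]<-100][:,1]),np.median(s[s[:,1]>100][:,1]))
m=(abs(X-.604)<.04)&(abs(Y+.035)<.14)&(Z>.014)&(Z<.026); p=loc(m); 
for y in(-70,0,70):
  q=p[abs(p[:,1]-y)<12]; print('ridge',y,len(q),np.median(q[:,1]) if len(q) else None)
m=(abs(X-.604)<.1)&(abs(Y+.035)<.18)&(Z<.009)&(Z>.002); p=loc(m);p=p[(abs(p[:,1])<130)&(abs(p[:,0])<75)];print('floor x',np.percentile(p[:,0],[3,97]))
E
```

```text
time_s: 7.65
position: [0.4011, -0.1904, 0.2411]
tool_rot: [[-0.997, -0.075, 0.002], [-0.075, 0.997, 0.008], [-0.003, 0.008, -1.0]]
ft_force: [-1.0, 0.2, -0.1]
grip_width: 0.0852
front rim x pct [-67.84348406 -64.03274965 -53.33847049]
slope -0.4682783166248612 -63.549569625842636
side rims -146.4886163460132 146.59753592741052
ridge -70 41 -69.86361849290388
ridge 0 41 -0.005369906397525155
ridge 70 37 69.92825176206583
floor x [-53.21647526  54.97278027]
```

```bash
python3 -m pendant '[[[-3,0,-50],-0.02,0.6],[[0,0,-50],0,0.6],[[0,0,-45],0,0.6],[[0,0,-30],0,0.6],[[0,0,-15],0,0.6],[[0,0,0],0,0.6]]'
```

```text
time_s: 8.4
position: [0.3988, -0.1922, 0.0463]
tool_rot: [[-0.999, -0.039, 0.006], [-0.039, 0.999, 0.005], [-0.006, 0.005, -1.0]]
ft_force: [-0.0, -0.3, 0.7]
grip_width: 0.0683
```

```bash
python3 -m pendant '[[[0,2,-6],0,0.6],[[0,0,0],0,-1],[[0,0,0],0,-1],[[0,0,0],0,-1],[[0,0,0],0,-1],[[0,0,0],0,-1],[[0,0,0],0,-1],[[0,0,15],0,-1],[[0,0,30],0,-1],[[0,0,0],0,-1]]' 80
```

```text
time_s: 9.65
position: [0.399, -0.1904, 0.0868]
tool_rot: [[-0.999, -0.037, 0.006], [-0.037, 0.999, 0.004], [-0.006, 0.004, -1.0]]
ft_force: [0.5, 0.3, -4.2]
grip_width: 0.0217
```

```bash
python3 -m pendant '[[[0,0,40],0.02,-1],[[10,5,40],0,-1],[[45,11,0],0,-1],[[45,11,0],0,-1],[[45,11,0],0,-1],[[45,11,0],0,-1],[[14,3,0],0,-1],[[0,0,0],0,-1],[[0,0,0],0,-1]]'
```

```text
time_s: 10.78
position: [0.6048, -0.1344, 0.1531]
tool_rot: [[-0.998, -0.055, -0.012], [-0.055, 0.998, 0.014], [0.012, 0.015, -1.0]]
ft_force: [-0.5, -0.0, -3.7]
grip_width: 0.0215
```

Run:
```python
from h import *
a,d=look('side'); cv2.imwrite('pics/c.png',cv2.resize(a[80:300,120:380,::-1],None,fx=2.6,fy=2.6))
```

```text
(no output)
```

View pics/c.png

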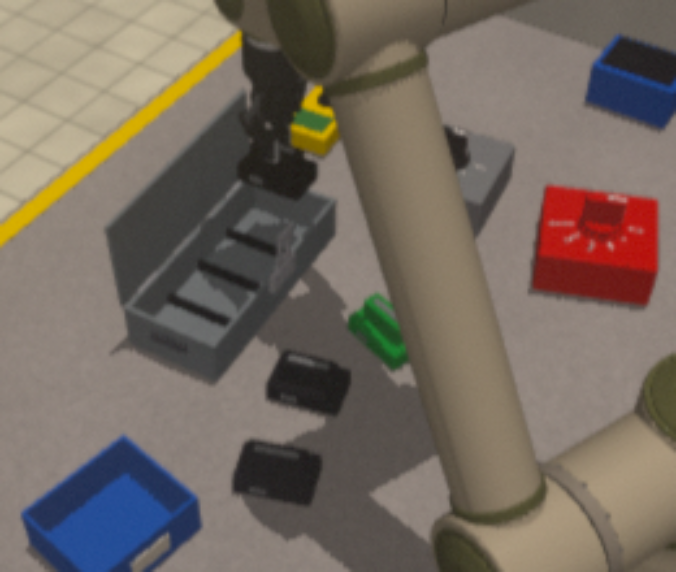

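The pack is held upright at (280,170) above the far right bay. Lowering it.

```bash
python3 -m pendant '[[[2,-6,-30],0,-1],[[0,0,-30],0,-1],[[0,0,0],0,-1]]'
```

```text
time_s: 11.2
position: [0.6049, -0.1418, 0.0926]
tool_rot: [[-0.999, -0.053, -0.012], [-0.053, 0.999, 0.014], [0.011, 0.015, -1.0]]
ft_force: [0.2, -0.7, -3.1]
grip_width: 0.0216
```

```bash
python3 -m pendant '[[[2,2,-20],0,-1],[[0,0,-15],0,-1],[[0,0,-6],0,-1],[[0,0,-2],0,-1],[[0,0,0],0,-1]]'
```

```text
time_s: 11.82
position: [0.6082, -0.1416, 0.0537]
tool_rot: [[-0.999, -0.052, -0.004], [-0.052, 0.999, 0.01], [0.004, 0.011, -1.0]]
ft_force: [0.5, 0.4, -3.9]
grip_width: 0.0214
```

```bash
python3 -m pendant '[[[0,0,-4],0,-1],[[0,0,-3],0,-1],[[0,0,0],0,-1]]'
```

```text
time_s: 12.2
position: [0.6086, -0.1417, 0.0484]
tool_rot: [[-0.999, -0.052, -0.002], [-0.052, 0.999, 0.009], [0.002, 0.01, -1.0]]
ft_force: [-0.2, -0.4, -2.4]
grip_width: 0.0216
```

```bash
python3 -m pendant '[[[0,0,-1],0,0],[[0,0,0],0,0.06],[[0,0,0],0,0.06],[[0,0,0],0,0.06],[[0,0,40],0,0.06],[[0,0,40],0,0.06],[[0,0,50],0,0.06],[[-40,40,40],0.05,0.6],[[-40,40,0],0.05,0.6],[[-40,40,0],0.05,0.6],[[-40,40,0],0.04,0.6],[[-20,40,0],0,0.6]]'
python3 - <<'E'
from h import *
a,d=look('top','pics/d.png'); w=cloud('top',d);z=w[...,2]
def rect(m,lab):
    m&=np.isfinite(z)
    if m.sum()>10:
      r=cv2.minAreaRect((w[m][:,:2]*1000).astype(np.float32)); print(lab,m.sum(),np.round(r[0],1),np.round(r[1],1),round(r[2],1),np.nanmedian(w[m][:,2]).round(3))
def near(x,y,r): return np.hypot(w[...,0]-x,w[...,1]-y)<r
for n,(x,y) in dict(A=(.387,.189),B=(.427,.062)).items(): rect(near(x,y,.06)&(z>.045)&(z<.065),n)
rect(near(.609,-.141,.045)&(z>.05)&(z<.066),'C in case')
print(env.observe()['position'])
E
```

```text
time_s: 13.7
position: [0.4284, 0.0566, 0.2183]
tool_rot: [[-0.97, -0.241, 0.001], [-0.241, 0.97, 0.008], [-0.003, 0.007, -1.0]]
ft_force: [1.5, 0.2, 0.7]
grip_width: 0.0685
A 55 [398.7 199.4] [18.2 47.6] 84.1 0.054
C in case 168 [ 605.  -157.1] [65.8 54.6] 0.5 0.059
[0.42608318 0.06011109 0.21842039]
```

Run:
```python
from h import *
a,d=look('side'); w=cloud('side',d);z=w[...,2]
def near(x,y,r): return np.hypot(w[...,0]-x,w[...,1]-y)<r
for n,(x,y) in dict(A=(.387,.189),B=(.427,.062),C=(.608,-.141)).items():
  m=near(x,y,.075)&(z>.045)&(z<.061)
  if n=='C': m&=near(x,y,.045)&(z>.052)
  if m.sum()>8: r=cv2.minAreaRect((w[m][:,:2]*1000).astype(np.float32)); print(n,m.sum(),np.round(r[0],1),np.round(r[1],1),round(r[2],1))
t=cv2.imread('pics/d.png')[90:250,170:400]; s=a[90:270,160:330,::-1]
cv2.imwrite('pics/d2.png',np.hstack([cv2.resize(t,None,fx=1.9,fy=2.7),cv2.resize(s,(360,int(160*2.7)))]))
```

```text
A 193 [389.9 192. ] [68.  26.2] 19.9
B 166 [430.1  65.5] [67.5 29.5] 13.0
C 75 [ 625.8 -145.7] [41.6 60.3] 33.8
```

View pics/d2.png

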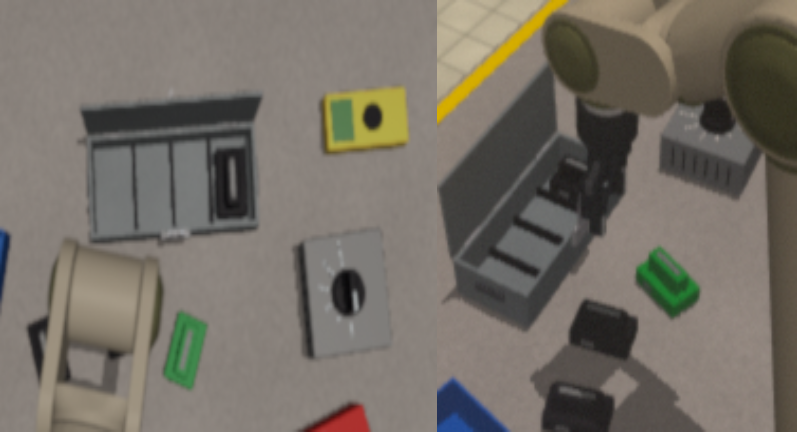

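The left panel shows pack C seated in the right bay at (232,183), and the dial pointer at (355,308) facing the robot at 0. The side camera puts A and B where they were. Taking pack B.

```bash
python3 -m pendant '[[[1,2,-50],0,0.6],[[0,0,-50],0,0.6],[[0,0,-40],0,0.6],[[0,0,-20],0,0.6],[[0,0,-10],0,0.6],[[0,0,0],0,0.6]]'
```

```text
time_s: 14.55
position: [0.4321, 0.0585, 0.0454]
tool_rot: [[-0.969, -0.245, 0.009], [-0.245, 0.97, 0.007], [-0.01, 0.004, -1.0]]
ft_force: [0.3, -0.4, 1.2]
grip_width: 0.0685
```

```bash
python3 -m pendant '[[[-5,3,-5],0,0.6],[[0,0,0],0,-1],[[0,0,0],0,-1],[[0,0,0],0,-1],[[0,0,0],0,-1],[[0,0,0],0,-1],[[0,0,0],0,-1],[[0,0,15],0,-1],[[0,0,40],0,-1],[[0,0,50],-0.09,-1],[[0,0,40],-0.09,-1],[[0,0,0],0,-1]]' 80
```

```text
time_s: 16.05
position: [0.4255, 0.0618, 0.1893]
tool_rot: [[-0.998, -0.062, 0.008], [-0.062, 0.998, 0.006], [-0.008, 0.006, -1.0]]
ft_force: [-0.3, -0.4, -4.3]
grip_width: 0.0216
```

```bash
python3 -m pendant '[[[45,-10,5],0,-1],[[45,-10,0],0,-1],[[45,-15,0],0,-1],[[38,-25,0],0,-1],[[4,-2,0],0,-1],[[0,0,0],0,-1]]'
```

```text
time_s: 16.8
position: [0.6023, -0.0011, 0.18]
tool_rot: [[-0.997, -0.071, -0.015], [-0.071, 0.997, 0.011], [0.014, 0.012, -1.0]]
ft_force: [-1.1, -0.3, -5.3]
grip_width: 0.0217
```

```bash
python3 -m pendant '[[[2,0,-45],-0.01,-1],[[2,0,-40],0,-1],[[0,0,0],0,-1]]'
```

```text
time_s: 17.18
position: [0.6031, 0.0008, 0.0915]
tool_rot: [[-0.998, -0.064, -0.018], [-0.064, 0.998, 0.012], [0.018, 0.013, -1.0]]
ft_force: [0.3, -0.1, -3.3]
grip_width: 0.0219
```

```bash
python3 -m pendant '[[[0,-1,-20],0,-1],[[0,0,-14],0,-1],[[0,0,-6],0,-1],[[0,0,-3],0,-1],[[0,0,-2],0,-1],[[0,0,0],0,-1]]'
```

```text
time_s: 17.92
position: [0.6047, 0.0006, 0.0513]
tool_rot: [[-0.998, -0.066, -0.01], [-0.066, 0.998, 0.01], [0.009, 0.011, -1.0]]
ft_force: [0.7, -0.4, -4.3]
grip_width: 0.0216
```

```bash
python3 -m pendant '[[[-1,-1,-3],0,-1],[[0,0,-3],0,-1],[[0,0,-1],0,-1],[[0,0,0],0,-1]]'
```

```text
time_s: 18.42
position: [0.6041, -0.0002, 0.0492]
tool_rot: [[-0.998, -0.067, -0.005], [-0.067, 0.998, 0.009], [0.005, 0.01, -1.0]]
ft_force: [-0.1, 0.1, -4.2]
grip_width: 0.0216
```

```bash
python3 -m pendant '[[[0,0,-3],0,-1],[[0,0,-3],0,-1],[[0,0,0],0,-1]]'
```

```text
time_s: 18.8
position: [0.6043, -0.0001, 0.049]
tool_rot: [[-0.998, -0.067, -0.002], [-0.067, 0.998, 0.008], [0.001, 0.008, -1.0]]
ft_force: [0.9, -0.4, -3.7]
grip_width: 0.0218
```

```bash
python3 -m pendant '[[[0,0,-6],0,-1],[[0,0,0],0,-1],[[0,0,0],0,-1]]'
```

```text
time_s: 19.18
position: [0.6045, 0.0002, 0.0486]
tool_rot: [[-0.998, -0.068, 0.002], [-0.068, 0.998, 0.007], [-0.002, 0.007, -1.0]]
ft_force: [-0.9, 0.1, -2.1]
grip_width: 0.0218
```

```bash
python3 -m pendant '[[[0,0,-1],0,0],[[0,0,0],0,0.06],[[0,0,0],0,0.06],[[0,0,0],0,0.06],[[0,0,40],0,0.06],[[0,0,40],0,0.06],[[0,0,50],0,0.06],[[-30,35,30],0.1,0.6],[[-45,42,0],0.1,0.6],[[-45,42,0],0.06,0.6],[[-45,42,0],0,0.6],[[-45,25,0],0,0.6]]'
python3 - <<'E'
from h import *
a,d=look('side'); w=cloud('side',d);z=w[...,2]
m=(np.hypot(w[...,0]-.387,w[...,1]-.189)<.075)&(z>.045)&(z<.061)
r=cv2.minAreaRect((w[m][:,:2]*1000).astype(np.float32)); print('A',m.sum(),np.round(r[0],1),np.round(r[1],1),round(r[2],1))
t,_=look('top'); t=t[90:250,170:400,::-1]; s=a[90:270,160:330,::-1]
cv2.imwrite('pics/e2.png',np.hstack([cv2.resize(t,None,fx=1.9,fy=2.7),cv2.resize(s,(360,int(160*2.7)))]))
print(env.observe()['position'])
E
```

```text
time_s: 20.68
position: [0.3904, 0.1884, 0.2104]
tool_rot: [[-0.945, -0.326, 0.001], [-0.326, 0.945, 0.008], [-0.004, 0.007, -1.0]]
ft_force: [0.2, 0.2, 0.9]
grip_width: 0.0684
A 197 [389.4 191.4] [67.4 27.9] 20.2
[0.38808039 0.18887513 0.21059026]
```

View pics/e2.png

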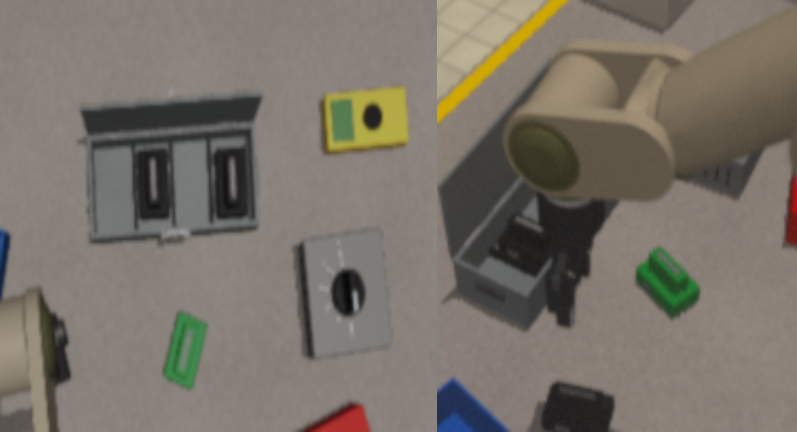

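The picture shows B at (153,183) and C at (232,183), each in its own bay, and A unmoved. Descending on A.

```bash
python3 -m pendant '[[[-1,0,-50],0,0.6],[[0,0,-50],0,0.6],[[0,0,-40],0,0.6],[[0,0,-15],0,0.6],[[0,0,-8],0,0.6],[[0,0,0],0,0.6]]'
```

```text
time_s: 21.52
position: [0.3901, 0.1886, 0.0447]
tool_rot: [[-0.944, -0.329, 0.008], [-0.329, 0.944, 0.009], [-0.011, 0.006, -1.0]]
ft_force: [0.5, 0.1, -0.7]
grip_width: 0.0685
```

```bash
python3 -m pendant '[[[-3,1,-5],0,0.6],[[0,0,0],0,-1],[[0,0,0],0,-1],[[0,0,0],0,-1],[[0,0,0],0,-1],[[0,0,0],0,-1],[[0,0,0],0,-1],[[0,0,15],0,-1],[[0,0,40],0,-1],[[0,0,50],-0.13,-1],[[0,0,40],-0.14,-1],[[0,0,0],0,-1]]' 80
```

```text
time_s: 23.02
position: [0.3859, 0.1893, 0.1888]
tool_rot: [[-0.998, -0.057, 0.009], [-0.057, 0.998, 0.007], [-0.009, 0.007, -1.0]]
ft_force: [-0.7, -0.2, -4.0]
grip_width: 0.0216
```

```bash
python3 -m pendant '[[[43,-24,5],0,-1],[[43,-24,0],0,-1],[[43,-24,0],0,-1],[[43,-24,0],0,-1],[[36,-20,0],0,-1],[[0,0,0],0,-1],[[0,0,0],0,-1]]'
```

```text
time_s: 23.9
position: [0.5943, 0.0689, 0.1781]
tool_rot: [[-0.997, -0.073, -0.016], [-0.073, 0.997, 0.009], [0.015, 0.01, -1.0]]
ft_force: [-1.1, -0.2, -3.6]
grip_width: 0.0218
```

```bash
python3 -m pendant '[[[3,0,-45],-0.01,-1],[[2,0,-40],0,-1],[[0,0,0],0,-1]]'; python3 -m pendant '[[[0,0,-20],0,-1],[[0,0,-14],0,-1],[[0,0,-6],0,-1],[[0,0,-3],0,-1],[[0,0,-3],0,-1],[[0,0,0],0,-1]]'
```

```text
time_s: 24.28
position: [0.5965, 0.0708, 0.0898]
tool_rot: [[-0.998, -0.067, -0.018], [-0.067, 0.998, 0.009], [0.018, 0.011, -1.0]]
ft_force: [0.2, -0.2, -2.5]
grip_width: 0.0215
time_s: 25.02
position: [0.5983, 0.0718, 0.0486]
tool_rot: [[-0.997, -0.07, -0.009], [-0.071, 0.997, 0.009], [0.009, 0.009, -1.0]]
ft_force: [-0.6, -0.9, -3.6]
grip_width: 0.022
```

```bash
python3 -m pendant '[[[0,0,-2],0,0],[[0,0,0],0,0.06],[[0,0,0],0,0.06],[[0,0,0],0,0.06],[[-2,0,40],0,0.06],[[-2,0,45],0,0.06],[[0,0,50],0,-1],[[0,0,50],0,-1],[[0,0,40],0,-1],[[0,0,20],0,-1],[[-20,0,0],0,-1],[[0,0,0],0,-1]]'
python3 - <<'E'
from h import *
a,d=look('top'); np.save('top.npy',d); w=cloud('top',d);X,Y,Z=w[...,0],w[...,1],w[...,2]
th=np.radians(3.4);R=np.array([[np.cos(th),-np.sin(th)],[np.sin(th),np.cos(th)]])
p=(w[...,:2]-[.6035,-.0352])@R*1000
m=(p[...,0]>55)&(p[...,0]<95)&(abs(p[...,1])<145)&(Z>.08)&(Z<.21)
q=p[...,0][m];zz=Z[m]*1000
for lo in range(80,200,15):
  s=(zz>lo)&(zz<lo+15); print(lo,s.sum(),np.percentile(q[s],[5,50,95]).round(1) if s.any() else '')
t=a[90:200,190:330,::-1];cv2.imwrite('pics/f.png',cv2.resize(t,None,fx=4,fy=4))
E
```

```text
time_s: 26.52
position: [0.573, 0.0718, 0.3016]
tool_rot: [[-0.998, -0.07, -0.005], [-0.07, 0.997, 0.009], [0.005, 0.009, -1.0]]
ft_force: [-0.2, 0.1, -0.1]
grip_width: -0.0002
80 60 [63.5 64.5 65.6]
95 62 [63.5 64.9 66.1]
110 55 [64.4 65.2 66.2]
125 63 [64.3 65.6 66.9]
140 64 [64.6 65.9 67.4]
155 75 [64.9 66.5 67.3]
170 76 [65.7 66.7 82.8]
185 145 [66.3 68.8 72.7]
```

View pics/f.png

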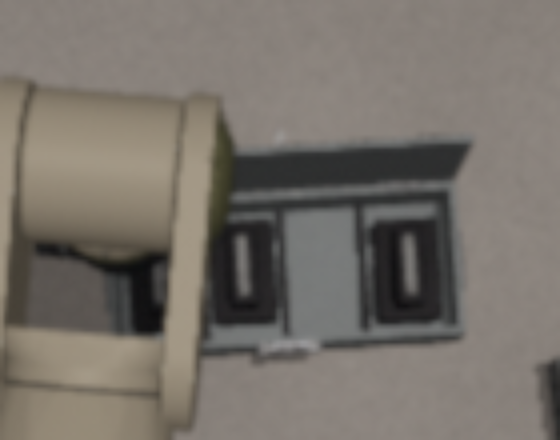

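B and C are seated, and A is partly hidden by the arm in the left bay. The lid stands at about 1.59 rad. Going behind it with closed fingers.

```bash
python3 -m pendant '[[[45,-14,0],0,-1],[[45,-14,0],0,-1],[[40,-14,0],0,-1],[[0,0,0],0,-1],[[0,0,0],0,-1]]'
```

```text
time_s: 27.2
position: [0.7085, 0.0284, 0.2973]
tool_rot: [[-0.997, -0.07, -0.01], [-0.07, 0.997, 0.009], [0.009, 0.01, -1.0]]
ft_force: [-0.5, 0.9, 0.2]
grip_width: 0.0001
```

```bash
python3 -m pendant '[[[-4,0,-45],0,-1],[[0,0,-45],0,-1],[[0,0,-30],0,-1],[[0,0,-5],0,-1],[[0,0,0],0,-1]]'
```

```text
time_s: 27.82
position: [0.7018, 0.0306, 0.1734]
tool_rot: [[-0.997, -0.072, -0.004], [-0.073, 0.997, 0.009], [0.004, 0.009, -1.0]]
ft_force: [-0.2, 0.0, -0.7]
grip_width: -0.0003
```

```bash
python3 -m pendant '[[[-10,0,-5],0,-1],[[-10,0,0],0,-1],[[-10,0,0],0,-1],[[-10,0,0],0,-1],[[-10,0,0],0,-1],[[0,0,0],0,-1]]'
```

```text
time_s: 28.58
position: [0.6511, 0.0306, 0.1748]
tool_rot: [[-0.997, -0.073, 0.007], [-0.073, 0.997, 0.007], [-0.008, 0.007, -1.0]]
ft_force: [0.5, -0.3, -0.6]
grip_width: 0.0003
```

```bash
python3 -m pendant '[[[-10,0,-5],0,-1],[[-10,0,-5],0,-1],[[-10,0,-5],0,-1],[[-8,0,-5],0,-1]]';python3 - <<'E'
from h import *
a,d=look('side');cv2.imwrite('pics/g.png',cv2.resize(a[80:250,120:330,::-1],None,fx=3,fy=3))
E
```

```text
time_s: 29.08
position: [0.6137, 0.0298, 0.1562]
tool_rot: [[-0.997, -0.073, 0.012], [-0.073, 0.997, 0.006], [-0.012, 0.005, -1.0]]
ft_force: [2.1, -1.3, 0.5]
grip_width: 0.0001
```

View pics/g.png

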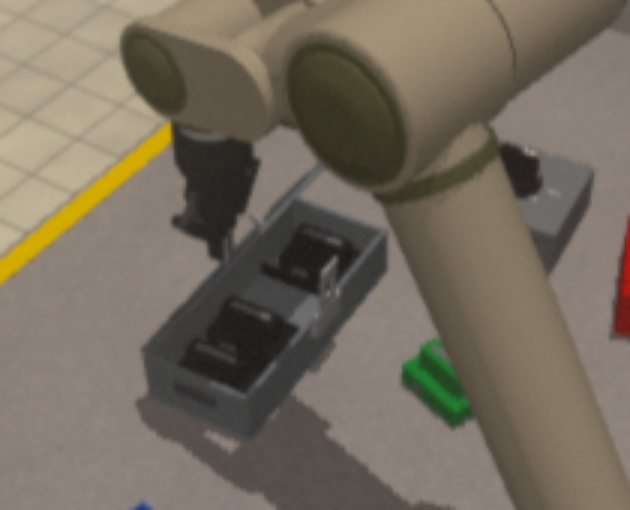

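The three packs sit in the case at (215,355), (255,320) and (310,255), and the lid is edge-on, coming over. Following its arc down.

```bash
python3 -m pendant '[[[-11,0,-11],0,-1],[[-10,0,-13],0,-1],[[-8,0,-14],0,-1],[[-6,0,-14],0,-1],[[-3,0,-12],0,-1],[[-2,0,-10],0,-1],[[0,0,-6],0,-1],[[0,0,0],0,-1]]'
```

```text
time_s: 30.12
position: [0.5718, 0.0303, 0.0735]
tool_rot: [[-0.997, -0.073, 0.009], [-0.073, 0.997, 0.007], [-0.01, 0.006, -1.0]]
ft_force: [0.2, 0.3, 0.1]
grip_width: 0.0002
```

```bash
python3 -m pendant '[[[0,0,-5],0,-1],[[0,0,-5],0,-1],[[0,0,0],0,-1]]'; python3 -m pendant '[[[0,0,40],0,-1],[[0,0,50],0,-1],[[0,0,50],0,-1],[[-30,40,40],0,-1],[[-40,50,0],0,-1],[[-30,50,0],0,-1],[[0,0,0],0,-1]]'
python3 - <<'E'
from h import *
a,d=look('side'); t,dd=look('top'); w=cloud('top',dd); X,Y,Z=w[...,0],w[...,1],w[...,2]
th=np.radians(3.4);R=np.array([[np.cos(th),-np.sin(th)],[np.sin(th),np.cos(th)]])
p=(w[...,:2]-[.6035,-.0352])@R*1000
m=(abs(p[...,0])<60)&(abs(p[...,1])<140)&(Z>.04)&(Z<.2)
for lo in(-60,-30,0,30):
  for ylo in (-140,-70,20,80):
    s=m&(p[...,0]>lo)&(p[...,0]<lo+30)&(p[...,1]>ylo)&(p[...,1]<ylo+50); print(lo,ylo,s.sum(),np.nanmedian(Z[s]).round(4) if s.any() else '')
h=(abs(p[...,1])<25)&(p[...,0]<-55)&(p[...,0]>-110)&(Z>.08); print('hasp',np.c_[p[h],Z[h]*1000].round(0).tolist())
h=(abs(p[...,1])<15)&(p[...,0]<0)&(p[...,0]>-60)&(Z>.078); print('catch',np.c_[p[h],Z[h]*1000].round(0).tolist())
cv2.imwrite('pics/i.png',np.hstack([cv2.resize(t[90:250,170:400,::-1],None,fx=1.9,fy=2.7),cv2.resize(a[90:270,160:330,::-1],(360,432))]))
E
```

```text
time_s: 30.5
position: [0.5729, 0.0303, 0.0717]
tool_rot: [[-0.997, -0.074, 0.017], [-0.074, 0.997, 0.005], [-0.017, 0.004, -1.0]]
ft_force: [0.4, 0.5, -0.2]
grip_width: 0.0
time_s: 31.38
position: [0.4713, 0.1721, 0.2567]
tool_rot: [[-0.997, -0.072, 0.022], [-0.072, 0.997, 0.007], [-0.022, 0.006, -1.0]]
ft_force: [0.5, -1.1, -0.8]
grip_width: 0.0001
-60 -140 128 0.0703
-60 -70 130 0.0699
-60 20 129 0.0704
-60 80 128 0.0707
-30 -140 130 0.0708
-30 -70 128 0.0701
-30 20 133 0.0701
-30 80 131 0.0711
0 -140 131 0.0707
0 -70 131 0.0692
0 20 127 0.0701
0 80 131 0.071
30 -140 132 0.0703
30 -70 127 0.0706
30 20 132 0.0697
30 80 129 0.0701
hasp [[-74.0, 12.0, 133.0], [-75.0, 9.0, 140.0], [-75.0, 5.0, 134.0], [-75.0, 2.0, 134.0], [-75.0, -1.0, 134.0], [-76.0, -4.0, 135.0], [-76.0, -11.0, 132.0], [-76.0, -14.0, 134.0], [-74.0, 15.0, 100.0], [-78.0, 12.0, 133.0], [-78.0, 9.0, 136.0], [-79.0, 6.0, 138.0], [-78.0, 2.0, 132.0], [-79.0, -1.0, 137.0], [-78.0, -4.0, 127.0], [-78.0, -7.0, 129.0], [-77.0, -11.0, 116.0], [-76.0, -15.0, 108.0], [-73.0, -19.0, 80.0], [-75.0, 15.0, 87.0]]
catch [[-43.0, 3.0, 87.0], [-43.0, -0.0, 87.0], [-46.0, -0.0, 88.0]]
```

View pics/i.png

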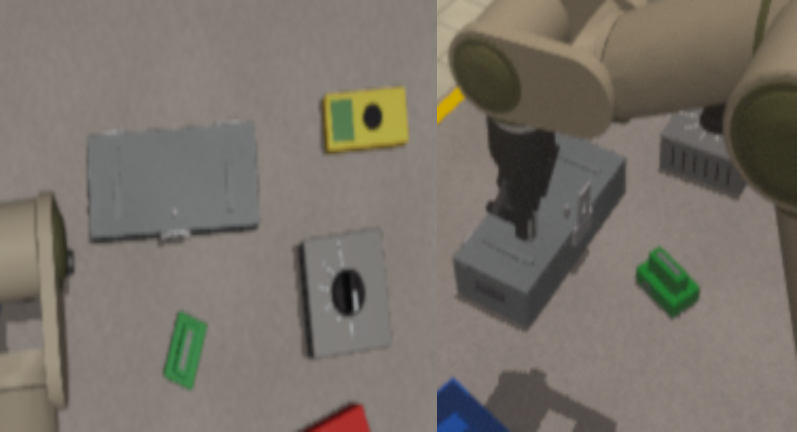

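The left panel shows the lid flat and shut. Its z reads 0.070 everywhere, and the catch is at case x -43 with its top at 87 mm. The hasp tip is at case (-77,134), about 1.67 rad. Going in front of the hasp.

```bash
python3 -m pendant '[[[4,-45,0],0,-1],[[5,-50,0],0,-1],[[5,-55,0],0,-1],[[5,-55,0],0,-1],[[2,-8,0],0,-1],[[0,0,-45],0,-1],[[0,0,-45],0,-1],[[0,0,-25],0,-1],[[0,0,-10],0,-1],[[0,0,0],0,-1]]'
```

```text
time_s: 32.72
position: [0.4983, -0.0595, 0.1261]
tool_rot: [[-0.998, -0.056, 0.023], [-0.056, 0.998, 0.005], [-0.024, 0.004, -1.0]]
ft_force: [0.6, -0.3, -0.1]
grip_width: -0.0002
```

```bash
python3 -m pendant '[[[0,18,-2],0,-1],[[8,0,0],0,-1],[[10,0,0],0,-1],[[10,0,0],0,-1],[[10,1,-1],0,-1],[[10,1,-4],0,-1],[[0,0,0],0,-1]]'
```

```text
time_s: 33.6
position: [0.5514, -0.0382, 0.121]
tool_rot: [[-0.998, -0.057, 0.028], [-0.057, 0.998, 0.004], [-0.028, 0.002, -1.0]]
ft_force: [-0.2, 0.4, -0.5]
grip_width: -0.0002
```

```bash
python3 -m pendant '[[[5,0,-7],0,-1],[[5,0,-8],0,-1],[[5,0,-8],0,-1],[[0,0,0],0,-1]]'; python3 -m pendant '[[[0,0,20],0,-1],[[18,1,0],0,-1],[[0,0,0],0,-1]]'
python3 - <<'E'
from h import *
t,dd=look('top'); w=cloud('top',dd);Z=w[...,2]
th=np.radians(3.4);R=np.array([[np.cos(th),-np.sin(th)],[np.sin(th),np.cos(th)]])
p=(w[...,:2]-[.6035,-.0352])@R*1000
a,d=look('side'); cv2.imwrite('pics/j.png',cv2.resize(a[100:220,180:300,::-1],None,fx=4.5,fy=4.5,interpolation=cv2.INTER_CUBIC))
E
```

```text
time_s: 34.1
position: [0.5673, -0.0383, 0.0961]
tool_rot: [[-0.998, -0.057, 0.028], [-0.056, 0.998, 0.004], [-0.028, 0.002, -1.0]]
ft_force: [-0.6, 0.3, 0.7]
grip_width: -0.0001
time_s: 34.48
position: [0.5852, -0.0373, 0.1164]
tool_rot: [[-0.998, -0.056, 0.026], [-0.056, 0.998, 0.004], [-0.027, 0.002, -1.0]]
ft_force: [0.3, -0.8, -0.0]
grip_width: -0.0001
```

View pics/j.png

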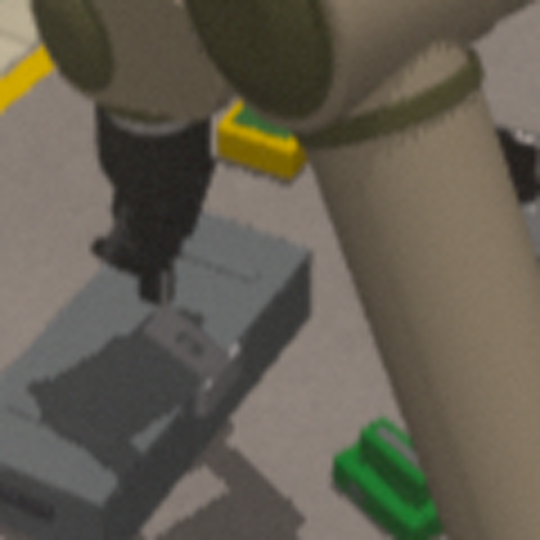

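The picture shows the hasp folded over at (185,340), with the fingertip at (157,290) above its end. Pressing it flat beyond the catch.

```bash
python3 -m pendant '[[[0,0,-14],0,-1],[[0,0,-12],0,-1],[[0,0,-8],0,-1],[[0,0,-5],0,-1],[[0,0,-4],0,-1],[[0,0,0],0,-1]]'
```

```text
time_s: 35.33
position: [0.5833, -0.0372, 0.0763]
tool_rot: [[-0.998, -0.057, 0.028], [-0.057, 0.998, 0.003], [-0.028, 0.001, -1.0]]
ft_force: [-0.1, 0.0, -0.5]
grip_width: -0.0001
```

```bash
python3 -m pendant '[[[0,0,-4],0,-1],[[0,0,-4],0,-1],[[0,0,-4],0,-1]]'; python3 -m pendant '[[[0,0,40],0,-1],[[0,0,50],0,-1],[[0,0,50],0,0],[[-30,-50,10],0,1],[[-30,-55,0],0,1],[[-30,-55,0],0,1],[[-20,-55,0],0,1],[[-10,-55,0],0,1],[[0,-20,0],0,1],[[0,0,0],0,1]]'
python3 - <<'E'
from h import *
a,d=look('side'); w=cloud('side',d);Z=w[...,2]
th=np.radians(3.4);R=np.array([[np.cos(th),-np.sin(th)],[np.sin(th),np.cos(th)]])
t,dt=look('top'); wt=cloud('top',dt)
for n,W in(('side',w),('top',wt)):
  p=(W[...,:2]-[.6035,-.0352])@R*1000
  for lo in range(-80,0,8):
    s=(p[...,0]>lo)&(p[...,0]<lo+8)&(abs(p[...,1])<12)&(W[...,2]>.03); print(n,lo,s.sum(),np.nanpercentile(W[...,2][s],[10,50,90]).round(4) if s.any() else '')
cv2.imwrite('pics/k.png',np.hstack([cv2.resize(t[90:250,170:400,::-1],None,fx=1.9,fy=2.7),cv2.resize(a[100:220,160:290,::-1],(360,432),interpolation=cv2.INTER_CUBIC)]))
E
```

```text
time_s: 35.7
position: [0.5837, -0.0373, 0.0751]
tool_rot: [[-0.998, -0.058, 0.036], [-0.058, 0.998, -0.001], [-0.036, -0.003, -0.999]]
ft_force: [-14.3, 2.9, 37.9]
grip_width: 0.0002
time_s: 36.95
position: [0.4581, -0.333, 0.229]
tool_rot: [[-0.997, -0.061, 0.036], [-0.061, 0.998, -0.001], [-0.036, -0.004, -0.999]]
ft_force: [-0.3, 0.1, 0.8]
grip_width: 0.0855
side -80 6 [0.0551 0.0726 0.078 ]
side -72 30 [0.0492 0.0639 0.0768]
side -64 13 [0.0729 0.0748 0.0781]
side -56 11 [0.0718 0.0746 0.0758]
side -48 19 [0.0691 0.0736 0.0842]
side -40 8 [0.073  0.078  0.0847]
side -32 14 [0.0685 0.0749 0.0781]
side -24 13 [0.0713 0.0741 0.0769]
side -16 12 [0.0719 0.0751 0.0773]
side -8 7 [0.0689 0.0715 0.0734]
top -80 9 [0.074  0.0764 0.0814]
top -72 18 [0.0716 0.0764 0.0801]
top -64 15 [0.0712 0.0765 0.0789]
top -56 17 [0.0668 0.0717 0.0785]
top -48 18 [0.0669 0.0747 0.0819]
top -40 14 [0.0685 0.0733 0.0789]
top -32 21 [0.0703 0.0753 0.0778]
top -24 17 [0.0707 0.0758 0.0787]
top -16 13 [0.0696 0.0726 0.0752]
top -8 14 [0.0657 0.0689 0.0727]
```

View pics/k.png

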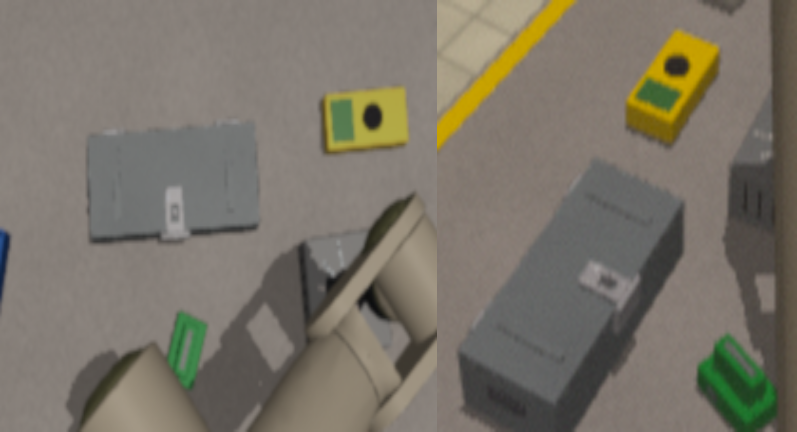

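Both views show the hasp flat over the catch: top at (175,212), side at (605,283), z about 75 mm. Now the dial, from 0 to 4 (-2.4 rad about world z).

```bash
python3 -m pendant '[[[5,-10,-40],0.05,1],[[0,0,-40],0,1],[[0,0,-30],0,1],[[0,0,0],0,1]]'
```

```text
time_s: 37.55
position: [0.4663, -0.3345, 0.1182]
tool_rot: [[-0.992, -0.123, 0.039], [-0.123, 0.992, -0.0], [-0.038, -0.005, -0.999]]
ft_force: [0.0, 0.8, 0.2]
grip_width: 0.0855
```

```bash
python3 -m pendant '[[[-2,-8,-20],0,1],[[0,0,-10],0,1],[[0,0,0],0,1],[[0,0,0],0,1]]'; python3 -c "
from h import *;s=env.observe();print(s['position'],s['q'][5])"
```

```text
time_s: 38.05
position: [0.4673, -0.341, 0.0931]
tool_rot: [[-0.991, -0.127, 0.044], [-0.128, 0.992, -0.005], [-0.043, -0.011, -0.999]]
ft_force: [-0.3, -0.7, 0.3]
grip_width: 0.0854
[ 0.46733843 -0.34097307  0.09312252] -146.7367703154911
```

```bash
python3 -m pendant '[[[-4,-2,-7],0,0.2],[[0,0,0],0,-1],[[0,0,0],0,-1],[[0,0,0],0,-1],[[0,0,0],0,-1],[[0,0,0],0,-1],[[0,0,0],0,-1]]' 40
```

```text
time_s: 38.92
position: [0.4634, -0.3433, 0.087]
tool_rot: [[-0.991, -0.127, 0.045], [-0.128, 0.992, -0.007], [-0.044, -0.012, -0.999]]
ft_force: [0.7, 0.2, -0.6]
grip_width: 0.0133
```

```bash
python3 -m pendant '[[[0,0,0],-0.15,-1],[[0,0,0],-0.15,-1],[[0,0,0],-0.15,-1],[[0,0,0],-0.15,-1],[[0,0,0],-0.15,-1],[[0,0,0],-0.15,-1],[[0,0,0],-0.15,-1],[[0,0,0],-0.15,-1],[[0,0,0],-0.15,-1],[[0,0,0],-0.15,-1],[[0,0,0],-0.15,-1],[[0,0,0],-0.15,-1]]'
```

```text
time_s: 40.42
position: [0.4638, -0.3427, 0.0871]
tool_rot: [[0.159, 0.987, -0.017], [0.986, -0.16, -0.043], [-0.045, -0.01, -0.999]]
ft_force: [-0.1, 0.5, 0.3]
grip_width: 0.0134
```

```bash
python3 -m pendant '[[[0,0,0],-0.15,-1],[[0,0,0],-0.15,-1],[[0,0,0],-0.15,-1],[[0,0,0],-0.07,-1],[[0,0,0],0,-1],[[0,0,0],0,-1]]'
```

```text
time_s: 41.18
position: [0.4641, -0.3428, 0.0871]
tool_rot: [[0.641, 0.767, -0.036], [0.766, -0.642, -0.029], [-0.046, -0.009, -0.999]]
ft_force: [-1.8, 0.5, 0.3]
grip_width: 0.0134
```

```bash
python3 -m pendant '[[[0,0,0],0,-0.2],[[0,0,0],0,0.4],[[0,0,0],0,1],[[0,0,0],0,1],[[0,0,30],0,1],[[0,0,40],0,1],[[0,0,50],0,1],[[-50,-30,30],0,1],[[-50,-30,0],0,1],[[-50,-30,0],0,1],[[-50,-30,0],0,1],[[-50,-30,0],0,1]]'; python3 -m pendant '[[[-30,-20,0],0,1],[[-30,-20,0],0,1],[[0,0,0],0,1],[[0,0,0],0,1]]'
python3 - <<'E'
from h import *
t,d=look('top'); w=cloud('top',d); z=w[...,2]
m=(z>.1)&(z<.125)&(abs(w[...,0]-.463)<.04)&(abs(w[...,1]+.343)<.04)
print(m.sum(),cv2.minAreaRect((w[m][:,:2]*1000).astype(np.float32)))
cv2.imwrite('pics/l.png',cv2.resize(t[90:290,120:420,::-1],(795,530),interpolation=cv2.INTER_CUBIC))
th=np.radians(3.4);R=np.array([[np.cos(th),-np.sin(th)],[np.sin(th),np.cos(th)]]);p=(w[...,:2]-[.6035,-.0352])@R*1000
for a,b in((-60,-15),(-15,55)):
  s=(p[...,0]>a)&(p[...,0]<b)&(abs(p[...,1])>25)&(abs(p[...,1])<140);print('lid',np.nanmedian(z[s]))
s=(p[...,0]>-36)&(p[...,0]<-14)&(abs(p[...,1])<11);print('hasp',np.nanmedian(z[s]))
E
```

```text
time_s: 42.68
position: [0.2116, -0.4923, 0.2405]
tool_rot: [[0.633, 0.774, -0.036], [0.773, -0.634, -0.032], [-0.047, -0.008, -0.999]]
ft_force: [0.4, -0.3, -0.6]
grip_width: 0.0856
time_s: 43.18
position: [0.1463, -0.5345, 0.2403]
tool_rot: [[0.637, 0.77, -0.036], [0.769, -0.638, -0.032], [-0.047, -0.008, -0.999]]
ft_force: [0.0, 0.3, -0.1]
grip_width: 0.0851
74 ((462.14910888671875, -343.4483337402344), (48.48314666748047, 14.869081497192383), 48.55113220214844)
lid 0.07046427842743325
lid 0.0703412350128482
hasp 0.0759499317162555
```

View pics/l.png

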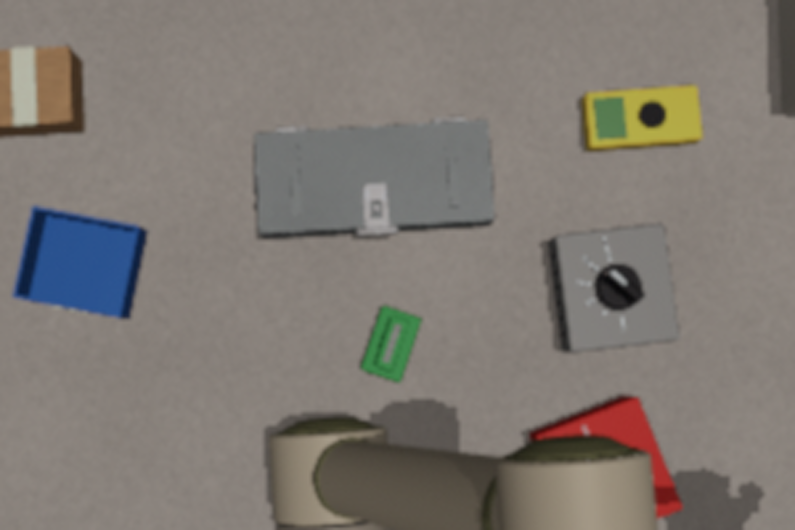

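The view shows the lid shut and the hasp flat at (375,208). The dial pointer is at (612,270) towards 4 (bar at 48.6°, expected 49.1°). The bench has no black packs left, the carton and meter look unmoved, and the arm is clear. Handing in.

```bash
python3 -c "
from h import *
print(ticket.close_job())"
```

```text
the job is handed in; nothing more can be done
None
```

The job is handed in, done in the order asked, at about 43 s on the robot's clock against the 210 s limit.

- **Dial to 0:** I turned it down from 5 before loading; the bar measured 5.8°, against 6.6° expected for 0.
- **Packs:** Only three black packs were on the bench. They went upright into bays y = -105, +35 and +105. I left the green look-alike alone.
- **Lid and hasp:** I shut the lid and pressed the hasp flat over its catch. The lid top measured 70.4 mm (70.5 when shut) and the hasp's upper face about 76 mm. The wrist force read 38 N at the end of pressing the hasp, under the 120 N limit.
- **Dial to 4:** The bar measured 48.6°, against 49.1° expected for 4.

In the last picture no black packs were left on the bench, and the arm was clear of everything. The carton and meter looked unmoved, though I judged them by eye and did not measure them. None of the checks failed. One was unclear: a depth reading of the first pack in its bay picked up the case wall, so I confirmed that pack from pictures instead.

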